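# Stand the fallen bisque vase in the bench gauge and close the jaw on it

### The arm

A 6-joint arm with a two-finger parallel gripper is mounted at the origin on the work surface. World frame = base frame: x ahead of the robot, y to its left, z up, the work surface at z = 0. Lengths are in m, angles in rad, forces in N, time in s.
With the tool pointing down it reaches from about 0.35 to 0.975 m from the base axis. Payload 4.9 kg.
Tool frame: the origin (TCP) lies at the very end of the fingers, on their centre line; the grasp point (between the pads) lies 19 mm behind it; z points along the fingers, y is the line along which they close (so a half turn about z gives the same grasp; the last joint's range is limited). The gripper opens to 85 mm and grips with 20 to 120 N. Pads are 22 mm wide; open, the fingers measure 114 mm over their backs; the gripper's body (76 mm by 85 mm) begins 54 mm behind the grasp point. The pads swing forward as they close: fully open they stand 13 mm farther back than shut.
Start: joints at [-1.304, 0.053, 1.613, -0, 1.476, -0.119], TCP at [0.235, -0.579, 0.231] pointing down, gripper open.
Joint ranges: [-3.01, 3.01], [-1.01, 2.22], [0.06, 2.58], [-1.02, 4.17], [0.09, 2.62], [-3.14, 3.14]. Speed limits (rad/s): [2.57, 2.57, 3.14, 3.14, 3.14, 3.14].

### API

Orientations are given as a rotation vector (axis times angle).
In Python, from station import get_obs, get_image, get_calibration, finish_job gives the robot as it stands.
- The arm moves only by the tool servo_tool, never from a script. Its argument "increments" is a list of rows, each a list of 5 numbers: the opening, from 0 (shut) to 1 (fully open), then the shift along the tool's x, y, z in mm, then the turn about the tool's z in degrees. In form: [[jaw, tx, ty, tz, spin], ...]. A call has 1 to 12 rows; each row shifts and turns the commanded pose from where the row before left it, along the tool's axes as they then stand; what a row does not reach is not made up. A row lasts 1/8 s, in which the tool goes at most 62.5 mm and 10.7 degrees, less where a joint would pass 70% of its speed; a pose out of reach is approached as far as the arm can. A call is refused whole if a number of a shift passes 62.5 or a number of a turn 10.7, either way. A call with a gripper value outside its range is refused whole. The fingers move at their own pace and stop on an object; "force" is the grip in N (left out, the last holds). Time passes only in rows, so rows that do not move let the fingers close. It gives the time, the measured TCP pose, the force, the opening and the grip force at its end, in the units of the state.
- get_obs(): the state, without advancing time (a new reading comes with each control period).
- get_image(name): name is "side" or "top"; returns the picture (480x640x3 uint8, red, green, blue); there is no depth.
- get_calibration(name): a dict with "fx", "fy", "cx", "cy" (pixels), "dist_coeffs" ([k1, k2, p1, p2, k3] as OpenCV has them; the pictures are not rectified), "R" (3x3) and "t" (3): a world point X has camera coordinates R X + t. Camera axes: x right, y down, z forward; pixel columns grow to the right and rows downward; lengths in m; the calibration is good to about 2 mm. A picture is of the moment at which its call begins. get_calibration takes no time and is no camera call.
- finish_job(): hands the job in; it is judged then, once.
The state is a dict: "t": time; "q": joint angles; "dq": joint speeds; "effort": joint torques, N m; "tool_pos": TCP position; "tool_rot": TCP orientation; "contact_force": force on the tool from outside, world axes, zero at the start; "wrist_torque": the same for the moment, N m; "opening": finger opening in m; "grip_force": force on a finger pad.
Only numpy, scipy, OpenCV 4.12 (cv2) and the standard library are available. Lean on these libraries where they do the work, as an engineer would, in place of code of your own. Each camera call takes 0.05 s, during which the arm holds its last target. There are 200 camera calls.

### The job

The unglazed vase has fallen over: stand it upright on the table between the two jaws of the bench gauge, set down gently and let go. Then slide the gauge's movable jaw shut on it, gently, until the vase is pressed on the sensing anvil and the dial needle comes to rest between the two thick marks, and leave it like that with the jaw holding the vase. Leave the mug, bowl, glaze bottle and brush pot where they are.

Things in the scene. Friction and masses are not known exactly. Their poses are not given: they have to be found in the camera images.
- vase: Unglazed off-white bottle vase, 140 tall, 0.26 kg, lying on its side. Origin: centre of its foot; z axis from foot to mouth. Round body 60 in diameter up to 68 from the foot; straight neck 32 in diameter from 88 to 128; lip 36 in diameter at 134 to 140. Centre of mass about 55 from the foot. Lying, its axis is 30 above the table. Cracks if a jaw presses it with over 25 N
- gauge: Fixed bench gauge, a big sliding caliper. Origin on the table, mid width of the jaws; y runs along the beam from sliding jaw to sensing anvil, x from the jaws' free ends to the beam, z up. Beam: x 63 to 93, y -175 to 175, 22 high. Grey housing with the dial on top: x -43 to 93, y 80 to 170, 50 high. The vase is to stand on the bare table between the jaws, at x = 0
- anvil_face (a point): Middle of the face of the sensing anvil, a steel plate 56 wide (along gauge x) and 40 high (8 to 48 above the table), facing gauge -y. At rest at gauge y = 56, 28 above the table. It is sprung, 1 N per mm, and moves up to 10 mm along gauge +y, driving the needle
- jaw (a joint): Sliding jaw, 0 = widest open; grows (m) as the jaw slides along gauge +y towards the anvil. Jaw-to-anvil gap with the anvil at rest = 150 mm minus this value (a 60 mm part touches both at 0.090). Range 0 to 0.115. It has about 10 N of slide friction and stays where it is left
- jaw_face (a point): Middle of the sliding jaw's measuring face, which looks along gauge +y, 28 above the table. The jaw is a steel plate 16 thick, gauge x -32 to 58, 3 to 53 above the table, with a thumb post 12 in diameter on top (53 to 75 above the table, at x = 0, 8 behind the face); its carriage on the beam is x 56 to 100, 50 long, top at 45
- jaw_back (a point): Middle of the sliding jaw's back face, 16 behind jaw_face, 28 above the table: where it can be pushed along gauge +y
- needle (a joint): Dial needle reading in rad, 0 at rest, 1.6 at the anvil's stop, turning clockwise seen from above by 0.16 per mm of anvil travel (and so per N). The two thick marks stand at 0.5 and 1.2
- needle_tip (a point): Tip of the black needle on the white dial (82 in diameter, centre at gauge x 12, y 125); 30 from the needle's pivot, 52 above the table. Reading 0 points to the gauge direction 140 degrees counterclockwise from its x axis; 0.87 points along gauge +y
- mug: Bystander: unglazed mug, 80 in diameter, 92 high, standing; origin under its centre
- bowl: Bystander: unglazed bowl, 116 in diameter, 50 high, standing; origin under its centre
- glaze: Bystander: white glaze bottle, 52 in diameter, 130 high, standing; origin under its centre
- brushes: Bystander: red pot of brushes, 76 in diameter, 95 high (brushes to 195), standing; origin under its centre
Not all that is in view belongs to the job. Leave any green or yellow look-alike of the vase alone.

How it is judged:
By the outcome, as a careful person would: the job done as asked, in the order asked, and still so for the second after the job is handed in, with the robot touching nothing.
It also fails if it takes over 61 s, if anything falls off the work surface, if the arm or the gripper's body presses on something with over 40 N, if the wrist force passes 120 N, or if a joint passes its speed limit or range.

## Working session

There is one attempt and no reset: what is moved stays moved. The work goes in short steps, Python scripts to look and compute and a tool call to move; the robot and the scene stay as the last step left them, time stands still between calls to the robot, and variables do not carry over. Pictures are saved under pics/ and viewed, at most 10 in all, crops included, and the job is handed in when it is done.

Besides the shell and the picture viewer there is one more tool, called as a command line: name --pt "numbers of a row" for each row, then --argument value for the rest. servo_tool: Moves the arm, as the interface text tells. Its arguments: {"type":"object","properties":{"increments":{"type":"array"},"force":{"type":"number"}},"required":["increments"]}

```bash
mkdir -p pics
cat > h.py <<'E'
import numpy as np, cv2
from station import *
def save(n,f):
    im=get_image(n); cv2.imwrite('pics/'+f,im[:,:,::-1]); return im
def ray(n,uv):
    c=get_calibration(n); K=np.array([[c['fx'],0,c['cx']],[0,c['fy'],c['cy']],[0,0,1]])
    p=cv2.undistortPoints(np.array(uv,float).reshape(-1,1,2),K,np.array(c['dist_coeffs'],float)).reshape(-1,2)
    R=np.array(c['R']);t=np.array(c['t'])
    d=np.c_[p,np.ones(len(p))]@R
    return -R.T@t,d
def onz(n,uv,z):
    o,d=ray(n,uv); z=np.broadcast_to(z,len(d)); return o+d*((z-o[2])/d[:,2])[:,None]
def proj(n,X):
    c=get_calibration(n); K=np.array([[c['fx'],0,c['cx']],[0,c['fy'],c['cy']],[0,0,1]])
    return cv2.projectPoints(np.array(X,float).reshape(-1,1,3),cv2.Rodrigues(np.array(c['R'],float))[0],np.array(c['t'],float),K,np.array(c['dist_coeffs'],float))[0].reshape(-1,2)
E
python3 - <<'E'
from h import *
save('top','t0.png');save('side','s0.png')
for n in('top','side'):
    o,d=ray(n,[[320,240]]);print(n,o.round(3),d.round(3),get_calibration(n)['fx'])
o=get_obs();print(o)
E
```

```text
top [0.232 0.042 1.538] [[ 0.211 -0.005 -0.977]] 624.7814973032325
side [0.253 0.821 1.074] [[ 0.213 -0.611 -0.763]] 499.76731395803
{'t': 0.1, 'q': array([-1.30398552e+00,  5.33373630e-02,  1.61415952e+00,  8.15739796e-06,
        1.47599156e+00, -1.18996476e-01]), 'dq': array([-0.00023859, -0.00085686, -0.00300614,  0.00033163, -0.00047374,
       -0.0002504 ]), 'effort': array([ 1.08624827e-03, -3.94905567e+01, -3.71362638e+01, -4.66359393e-05,
        3.89548339e-03, -1.53214290e-05]), 'tool_pos': array([ 0.23504722, -0.57851115,  0.23015542]), 'tool_rot': array([-3.08146560e+00, -6.01909344e-01,  2.07043232e-04]), 'contact_force': array([ 0.41934895, -0.66789894, -0.45875653]), 'wrist_torque': array([-0.03846664, -0.05085228,  0.01086718]), 'grip_force': 0.0, 'opening': 0.08561746821548259}
```

View pics/t0.png

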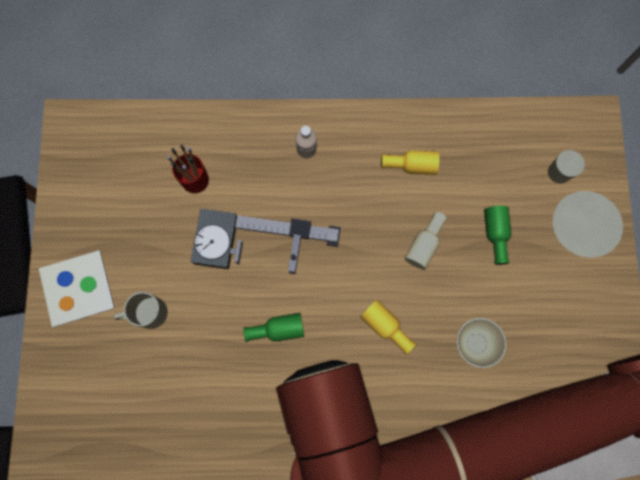

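View pics/s0.png

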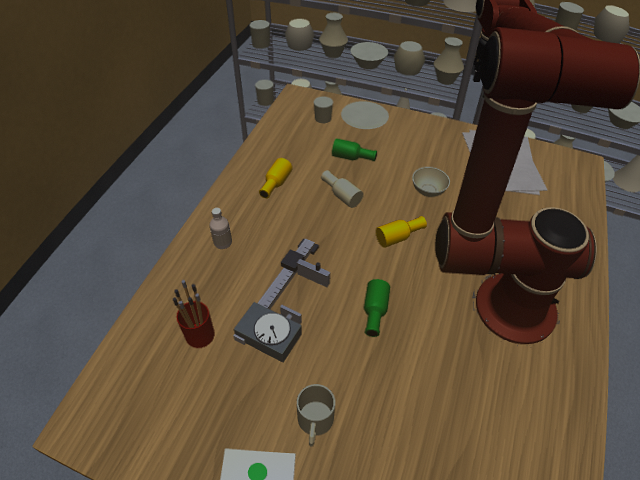

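Candidates for the vase in the top view are the off-white bottle at (427,240), the greens at (498,235) and (275,328), and the yellows at (412,161) and (388,326). The glaze bottle stands at (306,142). I choose the off-white lying one at (427,240), which is at (342,188) in the side view, and check it in a crop.

Run:
```python
from h import *
t=cv2.imread('pics/t0.png');s=cv2.imread('pics/s0.png')
a=cv2.resize(t[195:285,185:345],(800,450),interpolation=cv2.INTER_CUBIC)[:,:]
b=cv2.resize(t[205:275,400:455],(118,150))
def vase(im,box):
    x0,y0,x1,y1=box; c=im[y0:y1,x0:x1]; hsv=cv2.cvtColor(c,cv2.COLOR_BGR2HSV)
    m=((hsv[...,1]<70)&(hsv[...,2]>70)).astype(np.uint8)
    n,l,st,_=cv2.connectedComponentsWithStats(m); k=1+st[1:,4].argmax()
    ys,xs=np.where(l==k); return np.c_[xs+x0,ys+y0].astype(float),l==k
v={}
for n,im,box in(('top',t,(400,205,455,275)),('side',s,(312,162,372,212))):
    p,m=vase(im,box); P=onz(n,p,0.03)[:,:2]; c=P.mean(0); w,V=np.linalg.eigh(np.cov((P-c).T)); ax=V[:,1]
    u=(P-c)@ax; q=(P-c)@V[:,0]
    if np.ptp(q[u<0])<np.ptp(q[u>0]): ax=-ax;u=-u   # foot at low u
    print(n,len(p),c.round(4),'axis deg',np.degrees(np.arctan2(ax[1],ax[0])).round(1),'ends',(c+ax*u.min()).round(4),(c+ax*u.max()).round(4),'len',np.ptp(u).round(4),'wid',np.ptp(q[u<0]).round(4),np.ptp(q[u>.04]).round(4))
# dial centre
for n,im,box in(('top',t,(190,218,234,265)),('side',s,(250,305,295,350))):
    x0,y0,x1,y1=box; g=im[y0:y1,x0:x1]; hsv=cv2.cvtColor(g,cv2.COLOR_BGR2HSV)
    m=((hsv[...,2]>150)).astype(np.uint8); cs=max(cv2.findContours(m,0,2)[0],key=cv2.contourArea)
    h=cv2.convexHull(cs); e=cv2.fitEllipse(h); uv=np.array(e[0])+[x0,y0]
    P=onz(n,h.reshape(-1,2)+[x0,y0],.0505); print(n,'dial',uv.round(1),e[1],onz(n,[uv],.0505).round(4),'diam',np.ptp(P,axis=0)[:2].round(4))
crop=np.zeros((600,800,3),np.uint8); crop[:450]=a
crop[450:,:118]=b; crop[450:,150:330]=cv2.resize(s[162:212,312:372],(180,150))
cv2.imwrite('pics/c1.png',crop)
```

```text
top 1072 [ 0.5519 -0.2284] axis deg -29.7 ends [ 0.4944 -0.1956] [ 0.6244 -0.2697] len 0.1496 wid 0.0572 0.0329
side 436 [ 0.5587 -0.2425] axis deg -29.3 ends [ 0.5021 -0.2107] [ 0.6297 -0.2824] len 0.1464 wid 0.0579 0.0295
top dial [211.7 241.4] (32.336997985839844, 33.43886184692383) [[0.551  0.2967 0.0505]] diam [0.0796 0.0802]
side dial [271.5 327.9] (28.529850006103516, 33.75719451904297) [[0.5538 0.2961 0.0505]] diam [0.0789 0.0763]
```

View pics/c1.png

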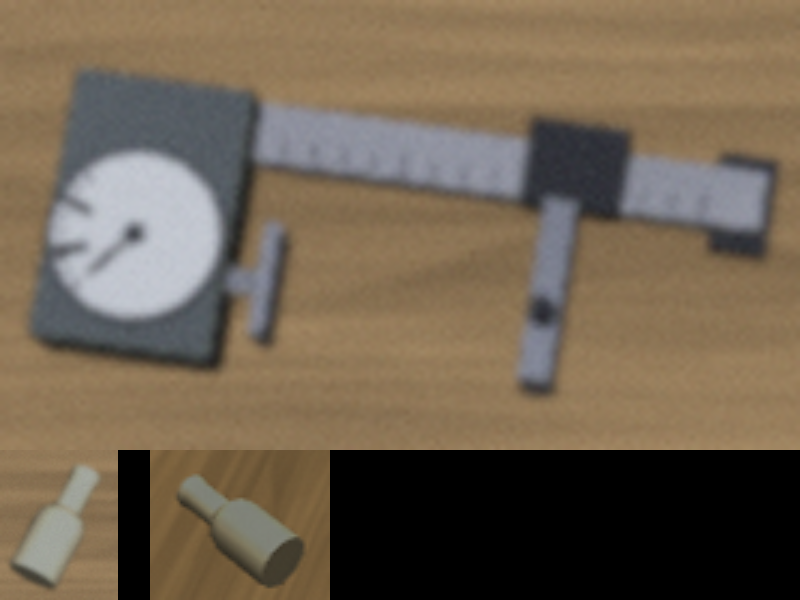

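The crop confirms the off-white bottle vase, lying with its mouth to the upper right. The gauge shows the dial at crop (135,235), the beam at (258,133) to (766,200), the post at (543,306) and the anvil at (268,282).

Run:
```python
from h import *
f=lambda x,y:[185+x/5-.4,195+y/5-.4]
B=onz('top',[f(258,133),f(766,200)],.022); D=onz('top',[f(135,235)],.0505)[0]
A=onz('top',[f(262,230),f(282,230),f(250,340),f(268,282)],.048); P=onz('top',[f(543,306)],.075)[0]
print('beam',B.round(4),'anv',A.round(4),'post',P.round(4))
y=(B[0]-B[1])[:2];y/=np.linalg.norm(y);x=np.array([y[1],-y[0]])
print('y dir deg',np.degrees(np.arctan2(y[1],y[0])))
D=np.array([.5520,.2965]);O=D-12e-3*x-.125*y
print('origin',O.round(4))
for n,q in(('beamL',B[0]),('beamR',B[1]),('anv',A[3]),('post',P)):
    r=np.array(q[:2])-O; print(n,'gauge x,y',(r@x).round(4),(r@y).round(4))
for n,fn,box in(('top','t0',(400,205,455,275)),('side','s0',(312,162,372,212))):
    im=cv2.imread(f'pics/{fn}.png');x0,y0,x1,y1=box;c=im[y0:y1,x0:x1];S=cv2.cvtColor(c,cv2.COLOR_BGR2Lab)[...,2]
    th,m=cv2.threshold(S,0,1,cv2.THRESH_BINARY_INV+cv2.THRESH_OTSU)
    k,l,st,_=cv2.connectedComponentsWithStats(m);j=1+st[1:,4].argmax();ys,xs=np.where(l==j)
    Q=onz(n,np.c_[xs+x0,ys+y0],.03)[:,:2];a=np.array([np.cos(np.radians(-29.5)),np.sin(np.radians(-29.5))]);nn=np.array([-a[1],a[0]])
    u=Q@a;w=Q@nn;print(n,th,len(xs),'u',u.min().round(4),u.max().round(4))
    for lo in np.arange(u.min(),u.max(),.02):
        k=(u>=lo)&(u<lo+.02);print('  ',lo.round(3),w[k].min().round(4),w[k].max().round(4))
```

```text
beam [[ 0.6084  0.2421  0.022 ]
 [ 0.5725 -0.011   0.022 ]] anv [[0.5533 0.2357 0.048 ]
 [0.5532 0.226  0.048 ]
 [0.4989 0.2404 0.048 ]
 [0.5274 0.2323 0.048 ]] post [0.5096 0.0978 0.075 ]
y dir deg 81.9275332655172
origin [0.5226 0.1744]
beamL gauge x,y 0.0755 0.0791
beamR gauge x,y 0.0755 -0.1766
anv gauge x,y -0.0033 0.058
post gauge x,y -0.0021 -0.0777
top 141.0 1081 u 0.5245 0.6752
   0.524 0.0448 0.1019
   0.544 0.0453 0.1006
   0.564 0.0445 0.1021
   0.584 0.0449 0.1024
   0.604 0.0485 0.0974
   0.624 0.059 0.0886
   0.644 0.0584 0.0891
   0.664 0.0586 0.0871
side 144.0 752 u 0.5144 0.6872
   0.514 0.0463 0.1092
   0.534 0.0361 0.1093
   0.554 0.0354 0.1095
   0.574 0.035 0.1089
   0.594 0.0353 0.1039
   0.614 0.0379 0.0919
   0.634 0.053 0.0931
   0.654 0.052 0.0925
   0.674 0.0513 0.0854
```

servo_tool --pt "1 0 0 0 10.3" --pt "1 0 0 0 10.3" --pt "1 0 0 0 10.3" --pt "1 0 0 0 10.3" --pt "1 0 0 0 10.4" --pt "1 25 -75 0 0"

```text
out of range; nothing moved
```

servo_tool --pt "1 0 0 0 10.3" --pt "1 0 0 0 10.3" --pt "1 0 0 0 10.3" --pt "1 0 0 0 10.3" --pt "1 0 0 0 10.4" --pt "1 0 0 0 0"

```text
t: 0.85
tool_pos: [0.2351, -0.5787, 0.2307]
tool_rot: [-3.038, 0.796, 0.001]
contact_force: [-0.3, -0.2, -0.1]
opening: 0.0855
grip_force: 0.0
```

servo_tool --pt "1 15 -46 0 0" --pt "1 15 -46 0 0" --pt "1 15 -46 0 0" --pt "1 15 -46 0 0" --pt "1 15 -46 0 0" --pt "1 15 -46 0 0" --pt "1 15 -46 0 0" --pt "1 15 -46 0 0" --pt "1 15 -46 0 0" --pt "1 15 -46 0 0" --pt "1 0 0 0 0" --pt "1 0 0 0 0"

```text
t: 2.35
tool_pos: [0.5919, -0.2526, 0.2309]
tool_rot: [3.039, -0.797, -0.001]
contact_force: [-0.1, 0.2, 0.4]
opening: 0.0851
grip_force: 0.0
```

servo_tool --pt "1 0 -2 40 0" --pt "1 0 0 40 0" --pt "1 0 0 40 0" --pt "1 0 0 40 0" --pt "1 0 0 30 0" --pt "1 0 0 20 0" --pt "1 0 0 10 0" --pt "1 0 0 0 0"

```text
t: 3.35
tool_pos: [0.5931, -0.2511, 0.0113]
tool_rot: [-3.038, 0.8, 0.0]
contact_force: [-0.2, -0.6, 0.5]
opening: 0.0854
grip_force: 0.0
```

Run:
```python
from h import *
s=save('side','s1.png');t=save('top','t1.png')
c=np.hstack([cv2.resize(t[190:290,380:480],(400,400)),cv2.resize(s[130:230,290:390],(400,400))]);cv2.imwrite('pics/c2.png',c[:,:,::-1])
```

```text
(no output)
```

View pics/c2.png

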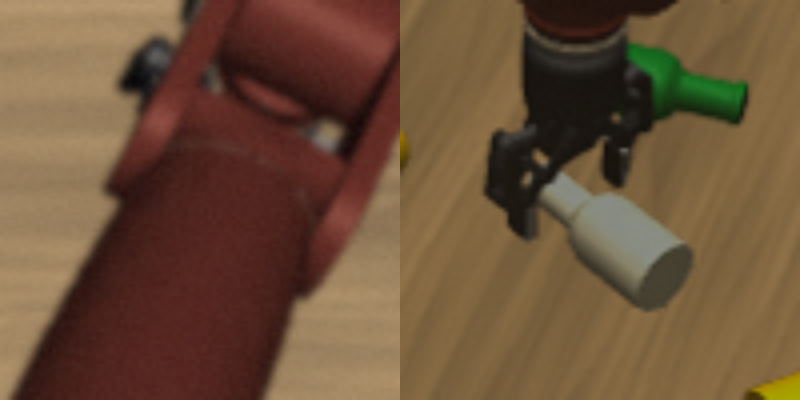

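The side crop shows the fingers straddling the vase's neck, near (550,200) in the crop. Closing gently.

servo_tool --pt "0.25 0 0 0 0" --pt "0.25 0 0 0 0" --pt "0.25 0 0 0 0" --pt "0.25 0 0 0 0" --pt "0.25 0 0 0 0" --pt "0.25 0 0 0 0" --pt "0.25 0 0 0 0" --pt "0.25 0 0 0 0" --force 20

```text
t: 4.45
tool_pos: [0.5935, -0.2509, 0.0116]
tool_rot: [3.038, -0.8, 0.001]
contact_force: [0.6, -0.9, 1.4]
opening: 0.0311
grip_force: 22.8
```

servo_tool --pt "0.25 -3 0 -8.5 0" --pt "0.25 -3 0 -8.5 0" --pt "0.25 -4 0 -8 0" --pt "0.25 -4.5 0 -8 0" --pt "0.25 -5.4 0 -7 0" --pt "0.25 -5.4 0 -7 0" --pt "0.25 -6.5 0 -6 0" --pt "0.25 -6.5 0 -6 0" --pt "0.25 -7.2 0 -5 0" --pt "0.25 -7.3 0 -5 0" --pt "0.25 0 0 0 0" --pt "0.25 0 0 0 0"

```text
t: 5.95
tool_pos: [0.5473, -0.2248, 0.0803]
tool_rot: [3.038, -0.8, 0.0]
contact_force: [-0.5, 0.4, -3.1]
opening: 0.0312
grip_force: 22.5
```

Run:
```python
from h import *
s=save('side','s2.png')
cv2.imwrite('pics/c3.png',cv2.resize(s[130:230,290:390],(500,500))[:,:,::-1])
```

```text
(no output)
```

View pics/c3.png

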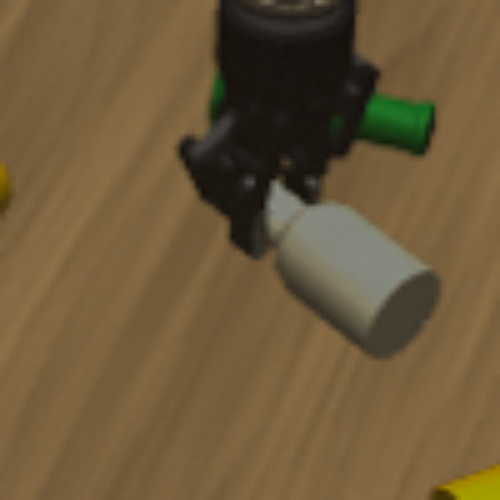

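The crop shows the vase lifted but barely rotated, with the pads holding it at about 22 N. I'll raise it a little and ease the grip in small steps so that it swings foot-down.

servo_tool --pt "0.25 0 0 -20 0" --pt "0.34 0 0 0 0" --pt "0.34 0 0 0 0" --pt "0.35 0 0 0 0" --force 20

```text
t: 6.5
tool_pos: [0.547, -0.2246, 0.0999]
tool_rot: [-3.038, 0.8, 0.001]
contact_force: [-0.0, -0.7, -2.3]
opening: 0.0315
grip_force: 22.4
```

servo_tool --pt "0.36 0 0 0 0" --pt "0.36 0 0 0 0"

```text
t: 6.75
tool_pos: [0.5471, -0.2247, 0.1]
tool_rot: [-3.038, 0.8, 0.001]
contact_force: [-0.4, 0.3, -2.5]
opening: 0.0314
grip_force: 22.4
```

Run:
```python
from h import *
o=get_obs();print(o['grip_force'],o['opening'],o['wrist_torque'],o['contact_force'])
```

```text
22.437243461608887 0.031379255656121374 [-0.06363583 -0.10377995 -0.00044706] [-0.38863365  0.31784796 -2.48775403]
```

servo_tool --pt "0.36 0 0 30 0" --pt "0.36 0 0 10 0" --pt "0.365 0 0 0 0" --pt "0.365 0 0 0 0"

```text
t: 7.25
tool_pos: [0.5479, -0.2251, 0.0613]
tool_rot: [3.038, -0.8, 0.002]
contact_force: [0.8, -0.2, -2.2]
opening: 0.0314
grip_force: 21.8
```

servo_tool --pt "0.37 0 0 0 0" --pt "0.37 0 0 0 0"

```text
t: 7.5
tool_pos: [0.5479, -0.2251, 0.0615]
tool_rot: [3.038, -0.8, 0.002]
contact_force: [0.5, -0.6, 0.1]
opening: 0.0316
grip_force: 9.5
```

Run:
```python
from h import *
o=get_obs();print(o['grip_force'],o['opening'],o['wrist_torque'],o['contact_force'])
```

```text
9.50087159872055 0.03158172082436427 [ 0.01662557  0.07950803 -0.03700207] [ 0.50940115 -0.55121415  0.10121848]
```

Grip dropped to 9.5 N and the foot came down on the table, so it swung. Lifting with this light grip to let it hang.

servo_tool --pt "0.37 0 0 -8 0" --pt "0.37 0 0 -8 0" --pt "0.37 0 0 -8 0" --pt "0.37 0 0 -8 0" --pt "0.37 0 0 -8 0" --pt "0.37 0 0 -8 0" --pt "0.37 0 0 0 0" --pt "0.37 0 0 0 0"

```text
t: 8.5
tool_pos: [0.5471, -0.2247, 0.1081]
tool_rot: [-3.038, 0.8, 0.001]
contact_force: [-0.9, -1.4, -2.6]
opening: 0.0316
grip_force: 10.0
```

Run:
```python
from h import *
o=get_obs();print(o['grip_force'],o['opening'],o['wrist_torque'],o['contact_force'])
s=save('side','s3.png')
cv2.imwrite('pics/c4.png',cv2.resize(s[130:230,290:390],(500,500))[:,:,::-1])
```

```text
10.020790994167328 0.031612489522177906 [-0.03405645 -0.05534695 -0.00213275] [-0.86696339 -1.41068269 -2.61866469]
```

View pics/c4.png

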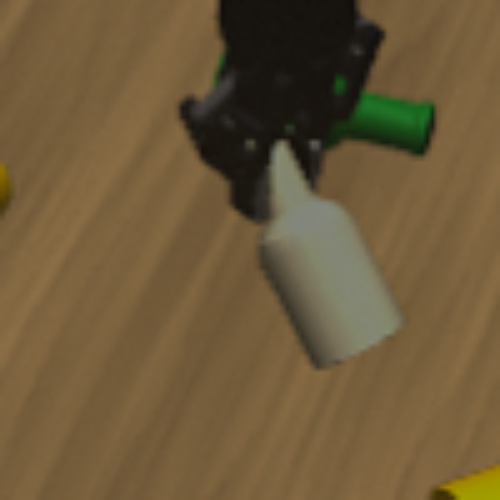

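The vase has swung most of the way, with about 30° still to go. Easing once more.

servo_tool --pt "0.372 0 0 0 0" --pt "0.372 0 0 0 0"

```text
t: 8.8
tool_pos: [0.5472, -0.2247, 0.108]
tool_rot: [-3.038, 0.8, 0.0]
contact_force: [0.1, -0.2, -3.3]
opening: 0.0316
grip_force: 6.1
```

Run:
```python
from h import *
o=get_obs();print(o['grip_force'],o['opening'],o['wrist_torque'],o['contact_force'])
```

```text
6.121923253376735 0.031641390358416566 [ 0.02332582 -0.03763915 -0.01917627] [ 0.07605338 -0.15636223 -3.28770329]
```

servo_tool --pt "0.372 0 0 -8 0" --pt "0.372 0 0 8 0" --pt "0.372 0 0 -8 0" --pt "0.372 0 0 8 0" --pt "0.373 0 0 0 0" --pt "0.36 0 0 0 0"

```text
t: 9.55
tool_pos: [0.547, -0.2247, 0.1079]
tool_rot: [-3.038, 0.8, 0.001]
contact_force: [-0.8, -0.3, -2.3]
opening: 0.0312
grip_force: 20.6
```

Run:
```python
from h import *
o=get_obs();print(o['grip_force'],o['opening'],o['wrist_torque'],o['contact_force'])
s=save('side','s4.png')
cv2.imwrite('pics/c5.png',cv2.resize(s[130:230,290:390],(500,500))[:,:,::-1])
```

```text
20.558832242459175 0.03121901678960273 [ 5.47434189e-05 -1.48254242e-01 -1.01249575e-01] [-0.8011968  -0.33486901 -2.25856399]
```

View pics/c5.png

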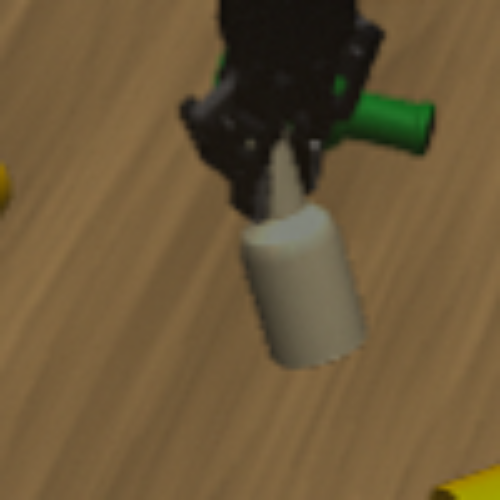

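It now leans only about 13°, down from 30°. One more easing round.

servo_tool --pt "0.373 0 0 0 0" --pt "0.373 0 0 -8 0" --pt "0.373 0 0 8 0" --pt "0.373 0 0 -8 0" --pt "0.373 0 0 8 0" --pt "0.373 0 0 -8 0" --pt "0.373 0 0 8 0" --pt "0.373 0 0 0 0" --pt "0.36 0 0 0 0" --pt "0.36 0 0 0 0"

```text
t: 10.85
tool_pos: [0.5473, -0.2248, 0.1083]
tool_rot: [-3.038, 0.8, 0.0]
contact_force: [0.6, -1.0, -2.0]
opening: 0.0315
grip_force: 20.4
```

```bash
cat > tilt.py <<'E'
from h import *
# body axis in the side view vs. projected vertical
def tilt(s):
    tp=get_obs()['tool_pos']; g=proj('side',[tp])[0].astype(int)
    x0,y0=g[0]-30,g[1]-10; c=s[y0:y0+60,x0:x0+75]; lab=cv2.cvtColor(c,cv2.COLOR_RGB2Lab).astype(int)
    m=((np.abs(lab[...,1]-128)<8)&(lab[...,2]<142)&(lab[...,0]>85)).astype(np.uint8)
    k,l,st,_=cv2.connectedComponentsWithStats(m);j=1+st[1:,4].argmax()
    mid=[(np.where(l[r]==j)[0].mean(),r) for r in range(l.shape[0]) if (l[r]==j).sum()>16]
    mid=np.array(mid)+[x0,y0]; p=np.polyfit(mid[4:-6,1],mid[4:-6,0],1)
    v=proj('side',[tp,tp-[0,0,.08]]);v=v[1]-v[0]
    bot=np.where((l==j).any(1))[0].max()+y0
    print('image lean deg',np.degrees(np.arctan(p[0])).round(1),'vertical would be',np.degrees(np.arctan2(v[0],v[1])).round(1),'area',st[j,4],'bottom row',bot,'mid',mid[0],mid[-1])
E
python3 - <<'E'
from tilt import *
s=save('side','s5.png');tilt(s)
o=get_obs();print(o['grip_force'],o['wrist_torque'])
E
```

```text
Traceback (most recent call last):
  File "tilt.py", line 9, in tilt
    mid=np.array(mid)+[x0,y0]; p=np.polyfit(mid[4:-6,1],mid[4:-6,0],1)
        ~~~~~~~~~~~~~^~~~~~~~
ValueError: operands could not be broadcast together with shapes (0,) (2,)
```

```bash
sed -i 's/sum()>16/sum()>12/; s/>85))/>70))/; s/<142/<145/' tilt.py
python3 - <<'E'
from tilt import *
for f in('s4','s5'): tilt(cv2.imread(f'pics/{f}.png')[:,:,::-1].copy())
E
```

```text
image lean deg 18.4 vertical would be -3.5 area 622 bottom row 203 mid [348.4375 174.    ] [352.5 200. ]
image lean deg 13.6 vertical would be -3.5 area 575 bottom row 202 mid [345.5 174. ] [347.92307692 200.        ]
```

servo_tool --pt "0.373 0 0 0 0" --pt "0.3735 0 0 -12 0" --pt "0.3735 0 0 12 0" --pt "0.3735 0 0 -12 0" --pt "0.3735 0 0 12 0" --pt "0.3735 0 0 -12 0" --pt "0.3735 0 0 12 0" --pt "0.3735 0 0 -12 0" --pt "0.3735 0 0 12 0" --pt "0.3735 0 0 0 0" --pt "0.36 0 0 0 0" --pt "0.36 0 0 0 0"

```text
t: 12.4
tool_pos: [0.5468, -0.2245, 0.1076]
tool_rot: [-3.038, 0.8, 0.002]
contact_force: [-0.7, 0.0, -2.5]
opening: 0.0311
grip_force: 6.2
```

```bash
cat >> tilt.py <<'E'
def table(tp,h=-29.5):
    a=np.array([np.cos(np.radians(h)),np.sin(np.radians(h)),0])
    for d in range(-10,41,5):
        r=np.radians(d);v=proj('side',[tp,tp-.08*(np.cos(r)*np.array([0,0,1])+np.sin(r)*a)]);v=v[1]-v[0];print(d,np.degrees(np.arctan2(v[0],v[1])).round(1),end='; ')
E
python3 - <<'E'
from tilt import *
s=save('side','s6.png');tilt(s);table(get_obs()['tool_pos'])
E
```

```text
image lean deg 9.7 vertical would be -3.5 area 462 bottom row 201 mid [341.5 175. ] [344. 198.]
-10 -14.0; -5 -8.5; 0 -3.5; 5 1.0; 10 5.0; 15 8.7; 20 12.0; 25 15.2; 30 18.2; 35 21.0; 40 23.8;
```

servo_tool --pt "0.3735 0 0 -12 0" --pt "0.374 0 0 12 0" --pt "0.374 0 0 -12 0" --pt "0.374 0 0 12 0" --pt "0.374 0 0 -12 0" --pt "0.374 0 0 12 0" --pt "0.374 0 0 -12 0" --pt "0.374 0 0 12 0" --pt "0.374 0 0 -12 0" --pt "0.374 0 0 12 0" --pt "0.36 0 0 0 0" --pt "0.35 0 0 0 0"

```text
t: 13.95
tool_pos: [0.547, -0.2246, 0.1077]
tool_rot: [-3.038, 0.8, 0.001]
contact_force: [-0.8, 1.1, -0.9]
opening: 0.03
grip_force: 7.3
```

Run:
```python
from tilt import *
s=save('side','s7.png');tilt(s)
cv2.imwrite('pics/c6.png',cv2.resize(s[130:230,290:390],(500,500))[:,:,::-1])
```

```text
image lean deg 5.9 vertical would be -3.5 area 465 bottom row 201 mid [341. 175.] [342.84615385 199.        ]
```

View pics/c6.png

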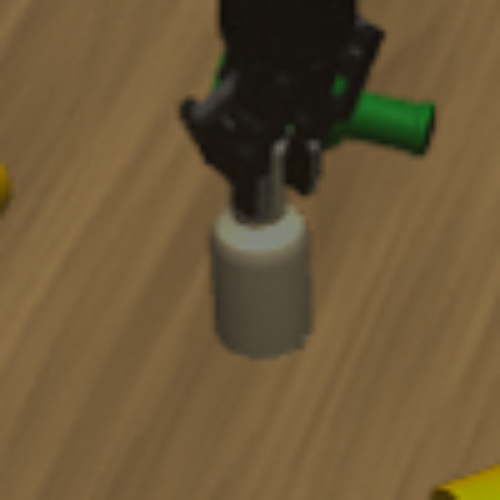

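Nearly vertical now. The body's axis is at crop x of about 262. I'll firm the grip and check.

servo_tool --pt "0.3 0 0 0 0" --pt "0.3 0 0 0 0" --pt "0.3 0 0 0 0"

```text
t: 14.38
tool_pos: [0.547, -0.2247, 0.1079]
tool_rot: [-3.038, 0.8, 0.001]
contact_force: [-0.5, -0.2, -1.8]
opening: 0.0292
grip_force: 18.4
```

Run:
```python
from tilt import *
tp=get_obs()['tool_pos']
s=save('side','s8.png');tilt(s)
for zf in(0,.01,.02):
    th=np.linspace(0,6.28,60);c=np.c_[tp[0]+.03*np.cos(th),tp[1]+.03*np.sin(th),0*th+zf];q=proj('side',c);print(zf,'foot bottom row',q[:,1].max().round(1),'cols',q[:,0].min().round(1),q[:,0].max().round(1))
```

```text
image lean deg 7.0 vertical would be -3.5 area 460 bottom row 201 mid [342.07692308 174.        ] [343. 199.]
0 foot bottom row 203.9 cols 333.0 352.7
0.01 foot bottom row 201.5 cols 333.1 352.9
0.02 foot bottom row 199.2 cols 333.2 353.1
```

servo_tool --pt "0.3 0 0 -10 0" --pt "0.3 0 0 -20 0" --pt "0.3 0 0 -25 0" --pt "0.3 0 0 -25 0" --pt "0.3 0 0 -20 0" --pt "0.3 -5 -8 -10 0" --pt "0.3 -10 -16 0 0" --pt "0.3 -15 -23 0 0" --pt "0.3 -18 -28 0 0" --pt "0.3 -18 -28 0 0" --pt "0.3 -18 -28 0 0" --pt "0.3 -18 -28 0 0"

```text
t: 15.92
tool_pos: [0.5354, -0.0337, 0.2166]
tool_rot: [-3.038, 0.798, 0.005]
contact_force: [0.0, -0.4, -2.8]
opening: 0.0292
grip_force: 18.5
```

servo_tool --pt "0.3 -18 -28 0 0" --pt "0.3 -18 -28 0 0" --pt "0.3 -18 -28 0 0" --pt "0.3 -18 -28 0 0" --pt "0.3 -18 -28 0 0" --pt "0.3 -15 -23 0 0" --pt "0.3 -10 -17 0 0" --pt "0.3 -7 -11 0 0" --pt "0.3 0 0 0 0" --pt "0.3 0 0 0 0"

```text
t: 17.18
tool_pos: [0.5247, 0.1896, 0.2182]
tool_rot: [3.037, -0.801, -0.0]
contact_force: [0.1, 0.4, -1.5]
opening: 0.0294
grip_force: 18.5
```

Run:
```python
from tilt import *
o=get_obs();print(o['tool_pos'].round(4),o['grip_force'],o['opening'],o['contact_force'].round(1))
s=save('side','s9.png');tp=o['tool_pos']
g=proj('side',[tp-[0,0,.05]])[0].astype(int);print(g)
x0,y0=max(g[0]-60,0),max(g[1]-60,0);print(x0,y0)
cv2.imwrite('pics/c7.png',cv2.resize(s[y0:y0+120,x0:x0+120],(600,600),interpolation=cv2.INTER_CUBIC)[:,:,::-1])
table(tp)
```

```text
[0.5247 0.1896 0.2182] 18.4829380660085 0.029352014855112178 [ 0.1  0.4 -1.5]
[298 267]
238 207
-10 -9.5; -5 -3.1; 0 2.2; 5 6.6; 10 10.5; 15 13.8; 20 16.7; 25 19.3; 30 21.8; 35 24.0; 40 26.1;
```

View pics/c7.png

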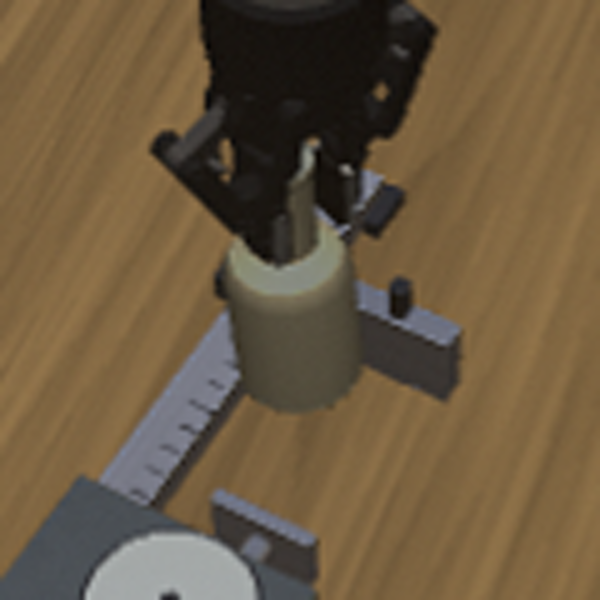

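The side crop shows the vase hanging about 3° off vertical between jaw and anvil, with its foot at crop (303,410). Descending.

servo_tool --pt "0.3 0 0 15 0" --pt "0.3 0 0 20 0" --pt "0.3 0 0 20 0" --pt "0.3 0 0 20 0" --pt "0.3 0 0 12 0" --pt "0.3 0 0 8 0" --pt "0.3 0 0 5 0" --pt "0.3 0 0 3 0" --pt "0.3 0 0 0 0" --pt "0.3 0 0 0 0"

```text
t: 18.48
tool_pos: [0.525, 0.1902, 0.1159]
tool_rot: [-3.038, 0.8, -0.001]
contact_force: [-0.4, -0.1, -2.7]
opening: 0.0293
grip_force: 18.5
```

Run:
```python
from tilt import *
o=get_obs();tp=o['tool_pos'];print(tp.round(4),o['contact_force'].round(1))
s=save('side','s10.png')
x0,y0=238,207
lab=cv2.cvtColor(s,cv2.COLOR_RGB2Lab).astype(int)
cv2.imwrite('pics/c8.png',cv2.resize(s[227:347,238:358],(600,600),interpolation=cv2.INTER_CUBIC)[:,:,::-1])
th=np.linspace(0,6.28,90)
for z in(0,.01,.02):
    q=proj('side',np.c_[tp[0]+.03*np.cos(th),tp[1]+.03*np.sin(th),0*th+z]);q=(q-[238,227])*5;print(z,'expected foot in crop: bottom',q[:,1].max().round(),'cols',q[:,0].min().round(),q[:,0].max().round())
```

```text
[0.525  0.1902 0.1159] [-0.4 -0.1 -2.7]
0 expected foot in crop: bottom 453.0 cols 250.0 368.0
0.01 expected foot in crop: bottom 443.0 cols 249.0 368.0
0.02 expected foot in crop: bottom 432.0 cols 248.0 368.0
```

View pics/c8.png

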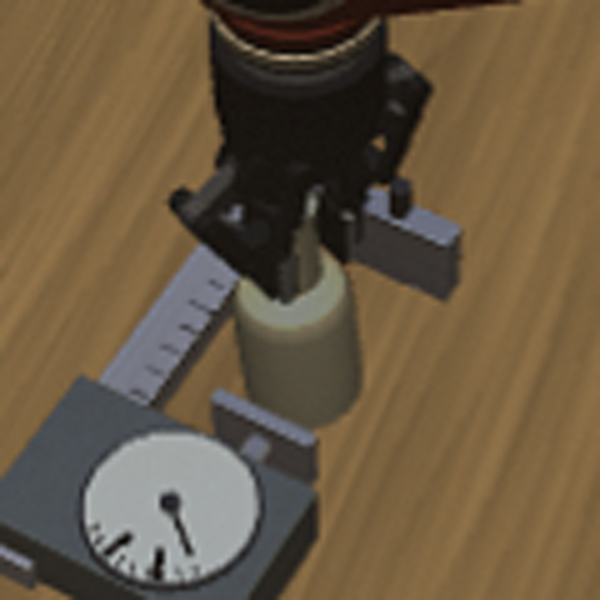

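The vase hangs over the spot with its foot at crop (306,428), about 20 mm above the table. The needle is at rest. Lowering to contact.

servo_tool --pt "0.3 0 0 5 0" --pt "0.3 0 0 4 0" --pt "0.3 0 0 2 0" --pt "0.3 0 0 1 0" --pt "0.3 0 0 0 0" --pt "0.3 0 0 0 0"

```text
t: 19.27
tool_pos: [0.5267, 0.1906, 0.1073]
tool_rot: [-3.036, 0.799, -0.007]
contact_force: [-3.1, -1.2, 11.9]
opening: 0.0289
grip_force: 20.4
```

servo_tool --pt "0.3 0 0 2 0" --pt "0.3 0 0 1 0" --pt "0.3 0 0 0 0" --pt "0.3 0 0 0 0"

```text
t: 19.77
tool_pos: [0.5284, 0.1908, 0.1071]
tool_rot: [-3.035, 0.799, -0.012]
contact_force: [-5.9, -1.1, 21.0]
opening: 0.0294
grip_force: 21.9
```

servo_tool --pt "0.3 0 0 -3 0" --pt "0.3 0 0 -2 0" --pt "0.3 0 0 0 0" --pt "0.3 0 0 0 0"

```text
t: 20.27
tool_pos: [0.5258, 0.1905, 0.1071]
tool_rot: [-3.037, 0.799, -0.004]
contact_force: [-0.7, 0.8, 8.4]
opening: 0.029
grip_force: 18.7
```

Run:
```python
from tilt import *
o=get_obs();print(o['tool_pos'].round(4),o['contact_force'].round(1),o['wrist_torque'].round(3))
s=save('side','s11.png')
cv2.imwrite('pics/c9.png',cv2.resize(s[247:337,258:348],(630,630)[:2],interpolation=cv2.INTER_CUBIC)[:600,:,::-1])
tp=o['tool_pos'];th=np.linspace(0,6.28,90)
for z in(0,):
    q=proj('side',np.c_[tp[0]+.03*np.cos(th),tp[1]+.03*np.sin(th),0*th+z]);q=(q-[258,247])*7;print(z,'expected foot in crop: bottom',q[:,1].max().round(),'cols',q[:,0].min().round(),q[:,0].max().round())
```

```text
[0.5258 0.1905 0.1071] [-0.7  0.8  8.4] [-0.12   0.18  -0.045]
0 expected foot in crop: bottom 495.0 cols 207.0 373.0
```

View pics/c9.png

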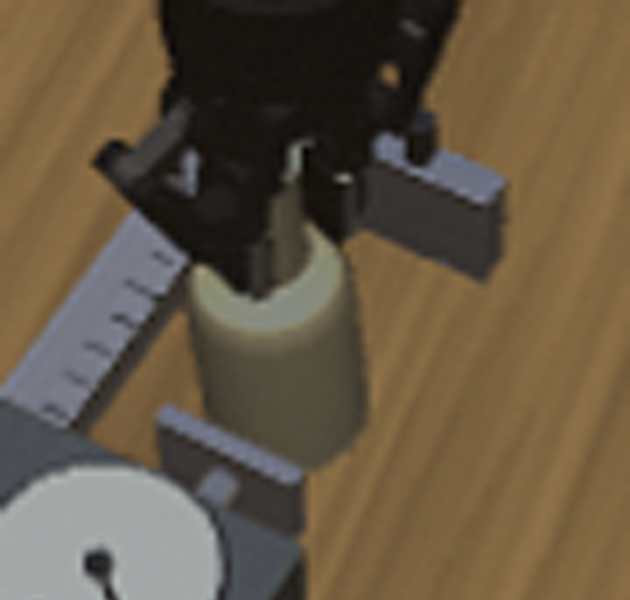

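The vase rests on its foot edge about 5° off vertical, with its foot centre at crop (287,440). Easing the grip slowly so it settles flat.

servo_tool --pt "0.33 0 0 -1 0" --pt "0.335 0 0 0 0" --pt "0.34 0 0 0 0" --pt "0.345 0 0 0 0" --pt "0.35 0 0 0 0" --pt "0.355 0 0 0 0" --pt "0.36 0 0 0 0" --pt "0.365 0 0 0 0"

```text
t: 21.32
tool_pos: [0.5239, 0.19, 0.1053]
tool_rot: [3.037, -0.799, -0.002]
contact_force: [-0.4, -0.8, 1.3]
opening: 0.0312
grip_force: 0.4
```

servo_tool --pt "0.37 0 0 0 0" --pt "0.375 0 0 0 0" --pt "0.38 0 0 0 0" --pt "0.39 0 0 0 0" --pt "0.4 0 0 0 0" --pt "0.42 0 0 0 0"

```text
t: 22.08
tool_pos: [0.5248, 0.1901, 0.1065]
tool_rot: [-3.038, 0.8, -0.001]
contact_force: [-0.8, 0.3, 0.9]
opening: 0.0359
grip_force: 0.0
```

servo_tool --pt "0.5 0 0 0 0" --pt "0.7 0 0 0 0" --pt "1 0 0 0 0" --pt "1 0 0 0 0" --pt "1 0 0 -10 0" --pt "1 0 0 -20 0" --pt "1 0 0 -30 0" --pt "1 0 0 -30 0" --pt "1 0 0 -20 0" --pt "1 0 0 0 0"

```text
t: 23.32
tool_pos: [0.5259, 0.1905, 0.2193]
tool_rot: [-3.036, 0.799, -0.007]
contact_force: [0.4, 0.6, 0.2]
opening: 0.0853
grip_force: 0.0
```

Run:
```python
from tilt import *
o=get_obs();print(o['tool_pos'].round(4),o['contact_force'].round(1))
s=save('side','s12.png')
x0,y0,x1,y1=265,240,330,325
c=s[y0:y1,x0:x1];lab=cv2.cvtColor(c,cv2.COLOR_RGB2Lab).astype(int)
m=((lab[...,2]-128)<14)&(np.abs(lab[...,1]-128)<8)&(lab[...,0]>60)
for r in range(0,y1-y0,3): print(r+y0,''.join('#' if v else '.' for v in m[r]))
v=proj('side',[[.525,.19,0],[.525,.19,.07],[.525,.19,.14]]);print(v.round(1))
```

```text
[0.5259 0.1905 0.2193] [0.4 0.6 0.2]
240 ......................................########......#............
243 .................#................#.##############...............
246 ..................................##############.................
249 .........................#......#############....................
252 ................................###########......................
255 ....................#..................##..#.....................
258 .........................................#.......................
261 ................................#########........................
264 ...................................#############.................
267 ..................#............#####......#########..............
270 ................#############........###........####..########...
273 ..............##############..........###..............##########
276 ............#################.......####......................#.#
279 ..........##############....##########......#...................#
282 .......###############.#....##########.#...........#............#
285 .....####
[... 312 characters left out ...]
####....................
300 #########..............#######################...................
303 ######..##............########################...................
306 ####..#........########.####################.....................
309 ######.........#...##########################....................
312 ###########......##.#.....#################......................
315 ##################...#######....#####............................
318 ###########################.##...#...............................
321 ###############################.....#............................
324 ####################################.............................
[[299.9 307.4]
 [299.2 291.8]
 [298.6 274.7]]
```

servo_tool --pt "0 12 10 0 0" --pt "0 25 21.5 0 0" --pt "0 30 26 0 -10.1" --pt "0 0 0 0 -10.1" --pt "0 0 0 0 -10.1" --pt "0 0 0 0 -10.1" --pt "0 0 0 0 -10.1" --pt "0 0 0 0 -10.1" --pt "0 0 0 0 -10.1" --pt "0 0 0 0 -10.1" --pt "0 0 0 0 -10.1" --pt "0 0 0 0 -10.1"

```text
t: 24.88
tool_pos: [0.554, 0.106, 0.2143]
tool_rot: [-2.544, -1.841, 0.005]
contact_force: [0.6, 0.3, -0.3]
opening: -0.0001
grip_force: 0.0
```

servo_tool --pt "0 0 0 0 -10.4" --pt "0 0 0 0 0"

```text
t: 25.12
tool_pos: [0.554, 0.1062, 0.2146]
tool_rot: [-2.374, -2.055, 0.004]
contact_force: [0.4, 0.1, -0.1]
opening: 0.0001
grip_force: 0.0
```

```bash
cat > look.py <<'E'
from h import *
O=np.array([.5226,.1744]);y=np.array([np.cos(np.radians(81.93)),np.sin(np.radians(81.93))]);x=np.array([y[1],-y[0]])
def G(P): r=np.asarray(P)[...,:2]-O; return np.stack([r@x,r@y],-1)
def W(gx,gy,z): p=O+gx*x+gy*y; return [*p,z]
E
python3 - <<'E'
from look import *
o=get_obs();print(o['tool_pos'].round(4),o['tool_rot'].round(3),G(o['tool_pos']).round(4))
t=save('top','t2.png');s=save('side','s13.png')
g0=cv2.imread('pics/t0.png')[:,:,::-1]
# vase = changed region vs the first picture
d=np.abs(t.astype(int)-g0.astype(int)).max(2)[205:290,215:330]>25
l0=t[205:290,215:330].mean(2)>105
for r in range(0,85,2): print(r+205,''.join('#' if a and b else ('+' if a else '.') for a,b in zip(d[r],l0[r])))
f=lambda X,Y:[185+X/5-.4,195+Y/5-.4]
print('carriage back',G(onz('top',[f(632,130),f(617,215)],.045)).round(4))
E
```

```text
[0.554  0.1062 0.2146] [-2.374 -2.055  0.004] [ 0.0407 -0.0631]
205 .............................++++++++++++++++++++++++++++++++++++++++++++++++++++++++++++++++++++++................
207 ..............................++++++++++++++++++++++++++++++++++++++++++++++++++++++++++++++++++++.................
209 ..............................++++++++++++++++++++++++++++++++++++++++++++++++++++++++++++++++++++.................
211 ..............................+++++++++++++++....++++++++++++++++++++++++++++++++++++++++++++++++++................
213 ..............................#++++++++++++++.....+++++++++++++++++++++++++++++++++++++++++++++++++................
215 ..............................++++++++++++++......+++++++++++++++++++++++++++++++++++++..++++++++++................
217 ..............................#+++++++++++++.......+++++++++++++++++++++++++++++++++++....+++++++++................
219 ..............................#+++++++++++++#.......#+++++++++++..+..++++++++++++++++.....+++++++++................
221 ..............................#+++++++++++++#.........++++++++++++++++++
[... 3476 characters left out ...]
+++++++++++++++++++++++++++++..................
281 ........................................++++++++++++++++++++++++++++++++++++++++++++++++++++++++++.................
283 ........................................++++++++++++++++++++++++++++++++++++++++++++++++++++++++++.................
285 .......................................+++++++++++++++++++++++++++++++++++++++++++++++++++++++++++.................
287 .......................................++++++++++++++++++++++++++++++++++++++++++++++++++++++++++++................
289 .......................................++++++++++++++++++++++++++++++++++++++++++++++++++++++++++++................
carriage back [[ 0.0964 -0.1066]
 [ 0.053  -0.1052]]
```

servo_tool --pt "0 -15 8 0 0" --pt "0 -27 15 0 0" --pt "0 -27 14 0 0" --pt "0 -13 7 0 0" --pt "0 0 0 0 0"

```text
t: 25.85
tool_pos: [0.5868, 0.0187, 0.2161]
tool_rot: [-2.375, -2.056, 0.0]
contact_force: [-0.2, 0.5, -0.3]
opening: -0.0001
grip_force: 0.0
```

```bash
cat >> look.py <<'E'
def vmask(im,box):
    x0,y0,x1,y1=box;c=im[y0:y1,x0:x1];lab=cv2.cvtColor(c,cv2.COLOR_RGB2Lab).astype(int)
    return lab
E
python3 - <<'E'
from look import *
o=get_obs();print(G(o['tool_pos']).round(4),o['tool_pos'].round(4))
t=save('top','t3.png');s=save('side','s14.png')
for n,im,f0,b in(('top',t,'t0',(228,205,300,275)),('side',s,'s0',(270,235,330,325))):
    g0=cv2.imread(f'pics/{f0}.png')[:,:,::-1];x0,y0,x1,y1=b
    d=np.abs(im.astype(int)-g0.astype(int)).max(2)[y0:y1,x0:x1];L=im.mean(2)[y0:y1,x0:x1]
    for r in range(0,y1-y0,2): print(r+y0,''.join('.' if a<22 else ('#' if q>100 else 'o' if q>60 else '-') for a,q in zip(d[r],L[r])))
th=np.linspace(0,6.28,60)
for z,r in((0,.03),(.068,.03),(.14,.018)):
  for n in('top','side'):
    w=W(0,.01,z);q=proj(n,np.c_[w[0]+r*np.cos(th),w[1]+r*np.sin(th),0*th+z]);print(n,z,q.min(0).round(1),q.max(0).round(1))
E
```

```text
[ 0.0854 -0.1451] [0.5868 0.0187 0.2161]
205 ...............................................................#oooooooo
207 ...............................................................#oooooooo
209 ...............................................................ooooooooo
211 ...............................................................ooooooooo
213 ...............................................................ooooooooo
215 ..............................................................#oooooooo-
217 ...............................................................oooooooo-
219 ...............................................................oooooooo-
221 ...............................................................oooooooo-
223 ..............................................................#oooooooo-
225 ..............................................................#oooooooo-
227 ..............................................................ooooooooo-
229 ..............................................................oooooooo--
231 ......................................................
[... 4081 characters left out ...]
---o....................
311 ..........................oooooooooo--o.....................
313 ..............................ooooooo.......................
315 ............................................................
317 ............................................................
319 ............................................................
321 ............................................................
323 ............................................................
top 0 [247.7 244.2] [271.7 267.8]
side 0 [289.2 296. ] [312.8 315.9]
top 0.068 [244.7 238.4] [269.7 263. ]
side 0.068 [288.2 280.6] [312.8 300.9]
top 0.14 [246.3 236.8] [262.1 252.3]
side 0.14 [292.1 266.8] [307.6 279.3]
```

The vase stands upright near gauge (0, 0.012): lip at top (254,244), body at side columns 287–310. Going down behind the carriage.

servo_tool --pt "0 15 0 20 0" --pt "0 0 0 35 0" --pt "0 0 0 40 0" --pt "0 0 0 35 0" --pt "0 0 0 25 0" --pt "0 0 0 15 0" --pt "0 0 0 10 0" --pt "0 0 0 4 0" --pt "0 0 0 0 0"

```text
t: 27.08
tool_pos: [0.5892, 0.0346, 0.0329]
tool_rot: [2.372, 2.059, 0.001]
contact_force: [0.1, 0.0, -0.2]
opening: 0.0006
grip_force: 0.0
```

servo_tool --pt "0 4 0 0 0" --pt "0 4 0 0 0" --pt "0 4 0 0 0" --pt "0 4 0 0 0" --pt "0 4 0 0 0" --pt "0 4 0 0 0" --pt "0 4 0 0 0" --pt "0 0 0 0 0"

```text
t: 28.08
tool_pos: [0.5928, 0.0601, 0.0328]
tool_rot: [2.369, 2.058, -0.006]
contact_force: [-2.6, -8.5, 1.5]
opening: 0.0002
grip_force: 4.3
```

```bash
cat >> look.py <<'E'
def state():
    o=get_obs();f=o['contact_force'];print('t',round(o['t'],2),'tcp gauge',G(o['tool_pos']).round(4),'z',o['tool_pos'][2].round(4),'F gauge x,y',(f[:2]@x).round(1),(f[:2]@y).round(1),'Fz',f[2].round(1))
E
python3 -c "
from look import *
state()"
```

```text
t 28.07 tcp gauge [ 0.0856 -0.1034] z 0.0328 F gauge x,y -1.3 -8.8 Fz 1.5
```

servo_tool --pt "0 4 0 0 0" --pt "0 4 0 0 0" --pt "0 4 0 0 0" --pt "0 4 0 0 0" --pt "0 4 0 0 0" --pt "0 4 0 0 0" --pt "0 4 0 0 0" --pt "0 4 0 0 0" --pt "0 4 0 0 0" --pt "0 3 0 0 0" --pt "0 0 0 0 0" --pt "0 0 0 0 0"

```text
t: 29.58
tool_pos: [0.5986, 0.0985, 0.0329]
tool_rot: [2.369, 2.057, -0.005]
contact_force: [-0.6, -9.1, 2.4]
opening: 0.0001
grip_force: 4.5
```

```bash
cat >> look.py <<'E'
def needle(save_as=None):
    out=[]
    for n in('side','top'):
        im=save(n,f'{save_as}_{n}.png') if save_as else cv2.imread({'side':'pics/s0.png','top':'pics/t0.png'}[n])[:,:,::-1]
        c=get_calibration(n)
        # rectify the dial: sample the plane z=.051 on a polar grid about the dial centre
        ph=np.radians(np.arange(60,200,1.));rr=np.linspace(.012,.022,11)
        pts=[W(.012+r*np.cos(p),.125+r*np.sin(p),.0515) for p in ph for r in rr]
        q=proj(n,pts).astype(np.float32);v=cv2.remap(im.mean(2).astype(np.float32),q[:,:1],q[:,1:],cv2.INTER_LINEAR).reshape(len(ph),-1).mean(1)
        d=np.clip(np.median(v)-v-8,0,None);k=d.argmax();w=slice(max(0,k-12),k+13)
        a=(np.degrees(ph)[w]*d[w]).sum()/d[w].sum();out.append((n,a.round(1),'reading',np.radians(140-a).round(2),'depth',d.max().round(0)))
    print(out)
def jawpost(im):
    "black post top by blob near expected line, top view"
E
python3 -c "
from look import *
state();needle();needle('n1')"
```

```text
t 29.57 tcp gauge [ 0.0859 -0.0645] z 0.0329 F gauge x,y 0.6 -9.1 Fz 2.4
[('side', np.float64(138.4), 'reading', np.float64(0.03), 'depth', np.float32(89.0)), ('top', np.float64(139.8), 'reading', np.float64(0.0), 'depth', np.float32(43.0))]
[('side', np.float64(138.4), 'reading', np.float64(0.03), 'depth', np.float32(93.0)), ('top', np.float64(140.1), 'reading', np.float64(-0.0), 'depth', np.float32(47.0))]
```

servo_tool --pt "0 2 0 0 0" --pt "0 2 0 0 0" --pt "0 2 0 0 0" --pt "0 2 0 0 0" --pt "0 2 0 0 0" --pt "0 2 0 0 0" --pt "0 2 0 0 0" --pt "0 2 0 0 0" --pt "0 2 0 0 0" --pt "0 2 0 0 0" --pt "0 2 0 0 0" --pt "0 0 0 0 0"

```text
t: 31.18
tool_pos: [0.6015, 0.1175, 0.0329]
tool_rot: [2.366, 2.055, -0.012]
contact_force: [-2.7, -18.3, 5.0]
opening: 0.0001
grip_force: 9.0
```

```bash
python3 -c "
from look import *
state();needle('n2')"
```

```text
t 31.18 tcp gauge [ 0.0861 -0.0452] z 0.0329 F gauge x,y -0.1 -18.5 Fz 5.0
[('side', np.float64(67.9), 'reading', np.float64(1.26), 'depth', np.float32(91.0)), ('top', np.float64(78.9), 'reading', np.float64(1.07), 'depth', np.float32(45.0))]
```

servo_tool --pt "0 -3 0 0 0" --pt "0 -3 0 0 0" --pt "0 -4 0 0 0" --pt "0 -4 0 0 0" --pt "0 0 0 0 0"

```text
t: 31.9
tool_pos: [0.5992, 0.1088, 0.0322]
tool_rot: [-2.373, -2.059, 0.0]
contact_force: [-0.3, 0.7, 0.3]
opening: -0.0001
grip_force: 0.0
```

Run:
```python
from look import *
state();needle('n3')
for n in('side','top'):
    im=cv2.imread(f'pics/n3_{n}.png').mean(2).astype(np.float32)
    for rr in([.010,.014],[.014,.018],[.018,.022],[.022,.026],[.026,.030],[.03,.036]):
        v=[]
        for p in np.radians(np.arange(50,150,5.)):
            q=proj(n,[W(.012+r*np.cos(p),.125+r*np.sin(p),.0515) for r in np.linspace(*rr,5)]).astype(np.float32)
            v.append(cv2.remap(im,q[:,:1],q[:,1:],1).mean())
        print(n,rr,np.array(v).round().astype(int))
```

```text
t 31.9 tcp gauge [ 0.085  -0.0542] z 0.0322 F gauge x,y -0.4 0.7 Fz 0.3
[('side', np.float64(68.0), 'reading', np.float64(1.26), 'depth', np.float32(91.0)), ('top', np.float64(78.5), 'reading', np.float64(1.07), 'depth', np.float32(47.0))]
side [0.01, 0.014] [120  89  62  58  81 117 148 163 168 167 166 165 165 165 165 165 164 165
 165 165]
side [0.014, 0.018] [162 139  97  64  80 121 154 166 167 165 165 165 165 165 164 165 165 165
 165 165]
side [0.018, 0.022] [167 165 141  88  69 117 158 168 166 166 155 146 149 167 165 165 165 165
 164 165]
side [0.022, 0.026] [166 165 132  83  65 124 159 167 166 167 144  70  74 166 167 166 165 165
 165 166]
side [0.026, 0.03] [166 165 126  48  47 138 167 166 165 167 167  59  41 149 168 165 165 166
 165 165]
side [0.03, 0.036] [164 152 154  68  82 160 145 165 142 169 148  79  39 134 169 139 160 157
 142 166]
top [0.01, 0.014] [206 200 192 181 169 159 155 157 167 180 190 197 204 206 207 209 210 210
 210 209]
top [0.014, 0.018] [209 206 201 191 177 164 158 168 182 196 205 208 210 211 211 212 211 211
 212 212]
top [0.018, 0.022] [212 210 207 197 179 158 156 170 193 204 209 209 206 206 208 209 211 211
 212 213]
top [0.022, 0.026] [211 210 205 191 163 137 145 175 198 207 206 196 183 179 190 203 210 211
 211 212]
top [0.026, 0.03] [210 209 205 186 148 124 152 186 204 208 203 183 155 149 176 200 209 212
 212 213]
top [0.03, 0.036] [197 200 197 182 148 140 174 193 201 201 198 177 134 135 177 199 203 203
 202 206]
```

```bash
cat >> look.py <<'E'
C={'top':np.array([.5510,.2967]),'side':np.array([.5538,.2961])}
def reading(tag,new=True):
    for n in('side','top'):
        im=(save(n,f'{tag}_{n}.png') if new else cv2.imread(f'pics/{tag}_{n}.png')).mean(2).astype(np.float32)
        res=[]
        for rr in([.010,.014],[.014,.018],[.018,.021]):
            ph=np.arange(40,200,1.);pts=[]
            for p in np.radians(ph):
                for r in np.linspace(*rr,5): pts.append([*(C[n]+r*np.cos(p)*x+r*np.sin(p)*y),.0515])
            q=proj(n,pts).astype(np.float32);v=cv2.remap(im,q[:,:1],q[:,1:],1).reshape(len(ph),-1).mean(1)
            d=np.median(v)-v;d=np.clip(d-.3*d.max(),0,None);k=d.argmax();w=slice(max(0,k-20),k+21)
            res.append(np.radians(140-(ph[w]*d[w]).sum()/d[w].sum()).round(2))
        print(n,'readings by radius',res)
E
python3 - <<'E'
from look import *
cv2.imwrite('pics/z_side.png',cv2.imread('pics/s0.png'));cv2.imwrite('pics/z_top.png',cv2.imread('pics/t0.png'))
reading('z',0);reading('n3',0)
E
```

```text
side readings by radius [np.float64(-0.04), np.float64(-0.05), np.float64(-0.02)]
top readings by radius [np.float64(0.05), np.float64(0.05), np.float64(0.04)]
side readings by radius [np.float64(1.19), np.float64(1.17), np.float64(1.16)]
top readings by radius [np.float64(1.13), np.float64(1.13), np.float64(1.13)]
```

Reading is about 1.15, inside the marks but close to 1.2, with the needle at rest. I'll nudge the jaw back by about 2 mm from the carriage's front side.

servo_tool --pt "0 0 0 -25 0" --pt "0 0 0 -30 0" --pt "0 20 0 0 0" --pt "0 28 0 0 0" --pt "0 28 0 0 0" --pt "0 18 0 0 0" --pt "0 0 0 20 0" --pt "0 0 0 20 0" --pt "0 0 0 12 0" --pt "0 0 0 3 0" --pt "0 0 0 0 0"

```text
t: 33.38
tool_pos: [0.6126, 0.2015, 0.0321]
tool_rot: [-2.373, -2.058, 0.0]
contact_force: [0.1, -0.3, -0.3]
opening: 0.0003
grip_force: 0.0
```

servo_tool --pt "0 -2 0 0 0" --pt "0 -2 0 0 0" --pt "0 -2 0 0 0" --pt "0 -2 0 0 0" --pt "0 0 0 0 0"

```text
t: 34.0
tool_pos: [0.6114, 0.1938, 0.0323]
tool_rot: [-2.373, -2.059, -0.0]
contact_force: [0.8, -1.0, -0.6]
opening: 0.0
grip_force: 0.0
```

```bash
python3 -c "
from look import *
state();reading('n4')"
```

```text
t 34.0 tcp gauge [0.0852 0.0317] z 0.0323 F gauge x,y 0.9 -0.9 Fz -0.6
side readings by radius [np.float64(1.19), np.float64(1.17), np.float64(1.16)]
top readings by radius [np.float64(1.12), np.float64(1.13), np.float64(1.13)]
```

servo_tool --pt "0 -1 0 0 0" --pt "0 -1 0 0 0" --pt "0 -1 0 0 0" --pt "0 -1 0 0 0" --pt "0 0 0 0 0"

```text
t: 34.72
tool_pos: [0.6108, 0.1899, 0.0323]
tool_rot: [-2.373, -2.059, -0.0]
contact_force: [0.4, 0.2, -0.8]
opening: -0.0004
grip_force: 0.0
```

```bash
python3 -c "
from look import *
state();reading('n5')"
```

```text
t 34.73 tcp gauge [0.0852 0.0278] z 0.0323 F gauge x,y 0.4 0.2 Fz -0.8
side readings by radius [np.float64(1.19), np.float64(1.17), np.float64(1.16)]
top readings by radius [np.float64(1.13), np.float64(1.13), np.float64(1.12)]
```

servo_tool --pt "0 -1 0 0 0" --pt "0 -1 0 0 0" --pt "0 0 0 0 0"

```text
t: 35.2
tool_pos: [0.6107, 0.1887, 0.0324]
tool_rot: [-2.372, -2.059, -0.002]
contact_force: [0.4, 3.5, -1.9]
opening: 0.0001
grip_force: 1.9
```

servo_tool --pt "0 -1 0 0 0" --pt "0 -1 0 0 0" --pt "0 0 0 0 0"

```text
t: 35.58
tool_pos: [0.6104, 0.1869, 0.0323]
tool_rot: [-2.372, -2.058, -0.002]
contact_force: [0.5, 5.5, -1.8]
opening: 0.0001
grip_force: 2.7
```

```bash
python3 -c "
from look import *
state();reading('n6')"
```

```text
t 35.58 tcp gauge [0.0852 0.0247] z 0.0323 F gauge x,y -0.2 5.5 Fz -1.8
side readings by radius [np.float64(0.87), np.float64(0.87), np.float64(0.87)]
top readings by radius [np.float64(0.83), np.float64(0.82), np.float64(0.83)]
```

Reading is 0.85. Backing off and checking.

servo_tool --pt "0 4 0 0 0" --pt "0 6 2 0 0" --pt "0 0 0 -25 0" --pt "0 0 0 -50 0" --pt "0 0 0 -50 0" --pt "0 0 0 -50 0" --pt "0 0 30 0 0" --pt "0 0 30 0 0" --pt "0 0 0 0 0" --pt "0 0 0 0 0"

```text
t: 36.92
tool_pos: [0.6726, 0.1872, 0.2068]
tool_rot: [-2.372, -2.059, 0.002]
contact_force: [-0.0, 0.1, 0.1]
opening: 0.0003
grip_force: 0.0
```

Run:
```python
from look import *
state();reading('n7')
im=cv2.imread('pics/n7_side.png');g0=cv2.imread('pics/s0.png');x0,y0,x1,y1=265,255,325,330
d=np.abs(im.astype(int)-g0.astype(int)).max(2)[y0:y1,x0:x1];L=im.mean(2)[y0:y1,x0:x1]
for r in range(0,y1-y0,3): print(r+y0,''.join('.' if a<22 else ('#' if q>100 else 'o' if q>60 else '-') for a,q in zip(d[r],L[r])))
th=np.linspace(0,6.28,60)
for z,r in((0,.03),(.068,.03),(.14,.018)):
    w=W(0,.0313,z);q=proj('side',np.c_[w[0]+r*np.cos(th),w[1]+r*np.sin(th),0*th+z]);print(z,q.min(0).round(1),q.max(0).round(1))
# bystanders unchanged?
a=cv2.imread('pics/n7_side.png').astype(int)
for n,(X,Y) in dict(mug=(316,410),glaze=(220,230),brushes=(195,320),bowl=(431,182),green=(376,305),yellow=(400,232)).items():
    print(n,(np.abs(a-g0.astype(int)).max(2)[Y-22:Y+22,X-20:X+20]>25).sum(),end=' ')
```

```text
t 36.92 tcp gauge [0.1467 0.0337] z 0.2068 F gauge x,y -0.0 0.1 Fz 0.1
side readings by radius [np.float64(0.87), np.float64(0.87), np.float64(0.87)]
top readings by radius [np.float64(0.85), np.float64(0.83), np.float64(0.82)]
255 ....................ooooooo#############....................
258 ..................ooooooo#############o.....................
261 ................ooooooo############.---oo...................
264 ...............oooooo##########o##.--ooooooooooo..oooooo....
267 ..................o#######oo####...ooooooooooooooooooooo....
270 .........o------o........#####-..ooooooooooooooooooooooooooo
273 .......----------------o.########ooooooooooooooooooooooooooo
276 .....----------------o##----------##.ooooooooooooooooooooo##
279 ..o----------------o..#.----------o##......oooooo#oooooo####
282 .----------------o...#o##o------###...oo..........oooo###oo#
285 ..-----------------...----oo.oo----oo----o...............o##
288 .......o---------...ooo---oooooooo-o##---o##................
291 .............o-....####--ooooooooo--o###o#########..........
294 ..................o####
[... 199 characters left out ...]
o.o.oo...ooooo----------o........
306 ................#oo-oooooooooooooooooooo-o....o--o..........
309 ..............oo#####.oooooooooooooooooo--..................
312 ..............o-.....o#####..ooooooooooo-o..................
315 .......................oo--.o####..o.o-oo...................
318 .....................................o......................
321 ...................................o#.......................
324 ............................................................
327 ............................................................
0 [285.  302.1] [308.8 322.3]
0.068 [283.7 286.8] [308.6 307.5]
0.14 [287.5 273.2] [303.1 285.9]
mug 0 glaze 541 brushes 0 bowl 0 green 0 yellow 0
```

Run:
```python
from look import *
a=cv2.imread('pics/n7_top.png').astype(int);b=cv2.imread('pics/t0.png').astype(int)
D=np.abs(a-b).max(2)>30
print('top glaze box',D[122:160,294:320].sum(),'brushes',D[150:195,170:210].sum(),'mug',D[290:330,115:162].sum())
for f in('n6_side','n7_side'):
    d=np.abs(cv2.imread(f'pics/{f}.png').astype(int)-cv2.imread('pics/s0.png')).max(2)[205:252,200:245]>25;print(f,d.sum(),d.any(0).nonzero()[0][:1]+200)
print(proj('side',[get_obs()['tool_pos'],get_obs()['tool_pos']+[0,0,.15]]).round(), onz('top',[[306,150]],.05).round(3))
```

```text
top glaze box 0 brushes 176 mug 0
n6_side 285 [233]
n7_side 806 [208]
[[238. 238.]
 [230. 191.]] [[0.784 0.067 0.05 ]]
```

The glaze bottle is unchanged in the top view and the brushes in the side view. The remaining differences are the arm passing in front. Handing in.

```bash
python3 -c "
from station import *
print(finish_job())"
```

```text
the job is handed in; nothing more can be done
None
```

The job is handed in at about 37 s: the vase stands upright between the jaws, held by the sliding jaw with the needle at about 0.85 and the arm clear. I first pushed the jaw to about 1.15, then eased it back. The mug, bowl, glaze bottle and brush pot show no sign of having moved, and I viewed 11 pictures against the limit of 10.

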